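# Reset a vent window's stay from its shut slot to the middle hole

### The job

The vent window on the bench is shut, with the slot of its stay over the pin. Lift the stay off the pin by its ball handle, push the vent outwards and drop the middle one of the stay's three round holes over the pin, right down onto the pin's collar, so that the vent stays half open while its new pane seal cures. Feel for the pin and let the stay drop over it, without forcing it down on the pin, and leave the tools and parts on the bench where they lie.

Things in the scene. Friction and masses are not known exactly. Their poses are not given: they have to be found in the camera images.
- ball (a point): Centre of the black ball handle, 26 mm across, on a stem at the free end of the stay; grasp it from above. It lies 225 mm along the bar from the pivot and 35 mm above the bar's mid-thickness; nothing else within 80 mm of it rises above the bar. Axes: x along the bar towards the vent, y across it, z up when the bar is level.
- mid_hole (a point): Centre of the stay's middle round hole, at mid-thickness. The stay is a flat steel bar 24 mm wide, 4 mm thick, 0.2 kg, with a slot 30 x 11.5 mm (its middle 60 mm from the pivot) and three round holes 11.5 mm wide, 95, 125 (this one) and 155 mm from the pivot. Axes as ball.
- pin_mark (a point): Nominal place of the pin, at the mid-thickness of a bar lying on its collar. x: square to the window, the way the vent opens; y along the sill; z up. The pin is 8 mm thick with a bevelled tip 8 mm above this point, 10 mm above its flat 24 mm collar. Its slotted plate was set by hand and screwed tight: the real pin is up to 8.5 mm before or behind this mark along x, and on it along y.
- stay_bar: The stay bar with its ball. Origin on the pivot that joins it to the vent's bottom rail, 60 mm behind (+x of) pin_mark when the vent is shut; x along the bar towards the vent. The bar lifts and swivels freely about the pivot; let go, it drops onto what is under it (about 1 N at the ball holds it up).
- sill: The aluminium sill board (92 x 220 mm, top 75 mm above the bench) in front of the window, with pin plate, collar and pin; fixed. Origin on the bench under the middle of the window frame (the frame: 280 mm wide, 330 mm high, 30 mm deep); axes as pin_mark, which lies 81 mm before the origin.
- vent (a joint): Opening angle of the vent, a glazed sash of about 0.7 kg hinged along its top edge, its bottom swinging away from the robot. 0 shut, stop at 0.75. Stiff hinges: it stays where it is left; pushing takes 2 to 4 N at the stay. The stay's pivot starts 39.5 mm before and 211 mm below the hinge line and travels about level; the angle is about 0.16, 0.31, 0.46 with the first, middle, last hole on the pin.
- pliers: Loose pliers, 60 x 146 x 15 mm, not to be moved; origin under their centre.
- bracket: Loose galvanised angle bracket, 30 x 40 x 40 mm, not to be moved; origin under its centre.
- end_cap: Loose black tube end cap, 30 x 30 x 19 mm, not to be moved; origin under its centre.
- hex_bolt: Loose steel bolt, 61 mm tall, standing on its 19 mm head, not to be moved; origin under its head.

How it is judged (in metres and radians):
On the way, in this order (a step that is already met when the one before it is completed fails the run):
1. the stay is lifted at its pin while the vent is still about shut (z of mid_hole in the frame of pin_mark above 0.014 m and value of joint vent below 0.15 rad), for 0.1 s.
2. the vent is pushed open beyond the first hole (value of joint vent above 0.22 rad), for 0.1 s.
At the end, for the whole second after the job is handed in: The pin stands in the stay's middle hole: the hole's centre within 11.5 mm of the pin mark fore and aft and 5 mm along the sill, the bar down on the collar (within 3 mm); the vent rests half open (angle 0.22 to 0.40); nothing moves (x of mid_hole in the frame of pin_mark between -0.0115 and 0.0115 m and y of mid_hole in the frame of pin_mark between -0.005 and 0.005 m and z of mid_hole in the frame of pin_mark below 0.003 m and value of joint vent between 0.22 and 0.4 rad and linear speed of stay_bar below 0.02 m/s); the robot touches nothing.
It fails at once if with the vent open, the stay is pressed on the pin, its collar or the sill with more than 35 N (contact force between stay_bar and sill above 35 N and value of joint vent above 0.1 rad).
It fails at once if a tool or part lying on the bench is moved by more than 15 mm (distance of any of pliers, bracket, end_cap, hex_bolt from where it was at the start of the episode above 0.015 m).
It also fails if it takes over 61 s, if anything falls off the work surface, if the arm or the gripper's body presses on something with over 40 N, if the wrist force passes 120 N, or if a joint passes its speed limit or range.

### The arm

A 6-joint arm with a two-finger parallel gripper is mounted at the origin on a cart in front of the work surface, level with it; the furniture and walls round the work are solid. World frame = base frame: x ahead of the robot, y to its left, z up, the work surface at z = 0. Lengths are in m, angles in degrees, forces in N, time in s.
With the tool pointing down it reaches from about 0.25 to 0.775 m from the base axis. Payload 4 kg.
Tool frame: the origin (TCP) lies at the very end of the fingers, on their centre line; the grasp point (between the pads) lies 19 mm behind it; y points along the fingers, x is the direction in which the jaws open and shut, and the axes are right-handed (so a half turn about y gives the same grasp; the last joint's range is limited). The gripper opens to 94 mm and grips with 3 to 60 N. Pads are 16 mm wide; open, the fingers measure 119 mm over their backs; the gripper's body (75 mm by 177 mm) begins 78 mm behind the grasp point.
Start: joints at [-78.902, 4.996, 78.535, -0, 96.463, -5.907], TCP at [0.161, -0.526, 0.206] pointing down, gripper open.
Joint ranges: [-177.83, 177.83], [-43.37, 116.18], [15.69, 146.23], [-61.86, 241.86], [9.47, 152.12], [-147.06, 147.06]. Speed limits (degrees/s): [159.86, 159.86, 180, 180, 180, 180].

### API

Orientations are given as [roll, pitch, yaw] about the fixed x, y, z axes, in that order (R = Rz(yaw) Ry(pitch) Rx(roll)).
In Python, from station import read_state, capture, camera_info, hand_in, silhouettes gives the robot as it stands. The module is installed in compiled form; this text tells all that it offers.
- The arm moves only by the shell command python3 -m creep 'ROWS' [FORCE]. ROWS is text: rows parted by semicolons, each of 5 numbers parted by spaces: the shift along the tool's x, y, z in mm, then the turn about the tool's y in degrees, then the closure, from -1 (fully open) to 1 (shut). A call has 1 to 20 rows; each row shifts and turns the commanded pose from where the row before left it, along the tool's axes as they then stand; what a row does not reach is not made up. A row lasts 1/12 s, in which the tool goes at most 41.7 mm and 7.16 degrees, less where a joint would pass 70% of its speed; a pose out of reach is approached as far as the arm can. A call is refused whole if a number of a shift passes 41.7 or a number of a turn 7.16, either way. A call with a gripper value outside its range is refused whole. The fingers move at their own pace and stop on an object; FORCE is the grip in N (left out, the last holds). Time passes only in rows, so rows that do not move let the fingers close. It gives the time, the measured TCP pose, the force and the opening at its end, in the units of the state.
- read_state(): the state, without advancing time (a new reading comes with each control period).
- capture(name): name is "side" or "top"; returns the picture (480x640x3 uint8, red, green, blue); there is no depth.
- camera_info(name): a dict with "camera_matrix" (3x3 intrinsics, pixels), "R" (3x3) and "t" (3): a world point X has camera coordinates R X + t. Camera axes: x right, y down, z forward; pixel columns grow to the right and rows downward; lengths in m; the calibration is good to about 2 mm. A picture is of the moment at which its call begins. camera_info takes no time and is no camera call.
- hand_in(): hands the job in, once; it reports no verdict.
Trained networks look in the newest picture that a camera, given by its name, has taken for a name from the list of things; names that differ only in an ending like _2 or _b are one class to them, and where a whole thing is asked for, a point or a joint stands for the part that bears it (a point fixed in the world has none). Each returns a list of dicts, best first, with "conf" (0 to 1); they miss things now and then, are a little off and sometimes report something else, mostly with a low value. They report only what shows in the picture. A call takes as long as a camera call.
- silhouettes(camera, query): "region" (480x640 bool, what is visible of it) and "centre" ([column, row] in pixels, amid what is visible of it).
The state is a dict: "clock": time; "joint_pos": joint angles; "qvel": joint speeds; "effort": joint torques, N m; "ee_pos": TCP position; "orientation": TCP orientation; "contact_force": force on the tool from outside, world axes, zero at the start; "moment": the same for the moment, N m; "gripper_width": finger opening in m.
Only numpy, scipy, OpenCV 4.12 (cv2) and the standard library are available. Lean on these libraries where they do the work, as an engineer would, in place of code of your own. Each camera call takes 0.05 s, during which the arm holds its last target.

## Working session

There is one attempt and no reset: what is moved stays moved. The work goes in short steps, Python scripts to look and compute and a shell command to move; the robot and the scene stay as the last step left them, time stands still between calls to the robot, and variables do not carry over. Pictures are saved under pics/ and viewed, and the job is handed in when it is done.

```bash
mkdir -p pics; ls
python3 - <<'E'
from station import *
import cv2
print(read_state())
for n in("side","top"):
    im=capture(n); cv2.imwrite(f"pics/{n}0.png",im[:,:,::-1])
    c=camera_info(n); print(n,c)
    for q in("ball","stay_bar","sill","mid_hole"):
        for r in silhouettes(n,q)[:2]: print(q,r['conf'],r['centre'],r['region'].sum())
E
```

```text
pics
{'clock': 0.0, 'joint_pos': array([-7.89036218e+01,  5.03778218e+00,  7.86246006e+01, -1.72689500e-03,
        9.64617299e+01, -5.90692515e+00]), 'qvel': array([ 0.09830585,  0.00618833, -0.05070505, -0.0879962 , -0.12730281,
        0.032942  ]), 'effort': array([-9.51444999e-04, -3.40186107e+01, -3.02428508e+01,  7.16836704e-02,
        3.28646181e-02, -1.56704932e-04]), 'ee_pos': array([ 0.16071665, -0.52542119,  0.2043181 ]), 'orientation': array([-89.98893443,   0.12363036, -72.99687716]), 'contact_force': array([ 0.53629282, -0.46340344,  0.53941388]), 'moment': array([ 0.03041046, -0.0043509 , -0.00736753]), 'gripper_width': 0.09394663641022884}
side {'camera_matrix': array([[570.72357132,   0.        , 327.04020382],
       [  0.        , 570.72357132, 235.11358884],
       [  0.        ,   0.        ,   1.        ]]), 'R': array([[-0.94374973, -0.33043435, -0.01223091],
       [-0.16094409,  0.49135362, -0.85596064],
       [ 0.2888485 , -0.80584413, -0.5168963 ]]), 't': array([0.42193577, 0.40504537, 0.63535971])}
ball 0.82 [329.8, 308.8] 1579
stay_bar 0.75 [326.9, 307.8] 1729
sill 0.6 [277.2, 293.5] 4114
mid_hole 0.78 [332.2, 312.9] 1518
top {'camera_matrix': array([[509.69614036,   0.        , 318.90457411],
       [  0.        , 509.69614036, 240.25228985],
       [  0.        ,   0.        ,   1.        ]]), 'R': array([[ 0.00798328, -0.99995323,  0.0054589 ],
       [-0.98948553, -0.00868786, -0.14437069],
       [ 0.14441137, -0.00424895, -0.98950862]]), 't': array([-0.34856861,  0.58146679,  0.94332267])}
ball 0.88 [269.2, 260.8] 1469
stay_bar 0.82 [270.9, 256.3] 1663
sill 0.86 [295.6, 211.5] 5077
mid_hole 0.89 [269.1, 255.2] 1468
```

View pics/side0.png

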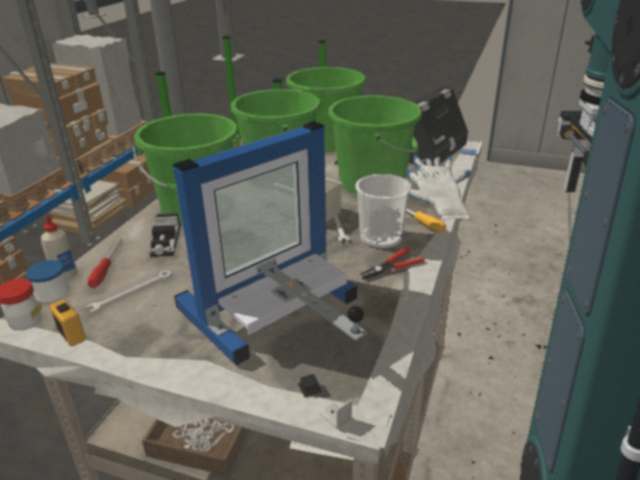

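View pics/top0.png

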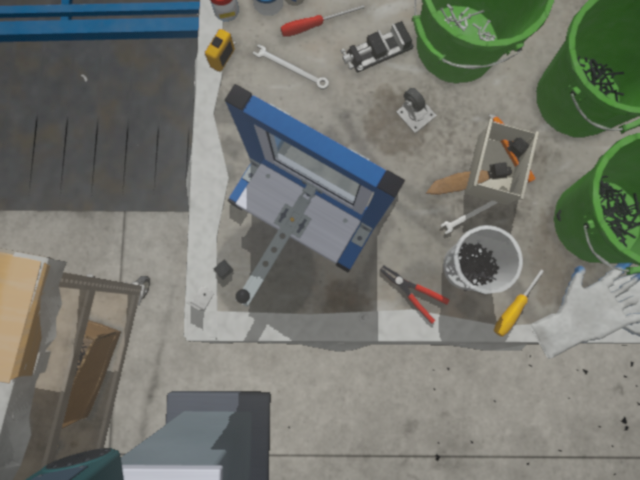

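```bash
cat > h.py <<'E'
import numpy as np, cv2
from station import *
def P(n):
    c=camera_info(n); return c['camera_matrix']@np.c_[c['R'],c['t']]
def tri(a,b):
    X=cv2.triangulatePoints(P('side'),P('top'),np.float64(a).reshape(2,1),np.float64(b).reshape(2,1))[:,0]
    X=X[:3]/X[3]; return X, proj('side',X)-a, proj('top',X)-b
def proj(n,X):
    p=P(n)@np.r_[X,1]; return p[:2]/p[2]
def ray(n,uv,z):
    c=camera_info(n);R,t,K=c['R'],c['t'],c['camera_matrix']
    C=-R.T@t; d=R.T@np.linalg.inv(K)@np.r_[uv,1]
    return C+d*(z-C[2])/d[2]
def shot(n,name,box=None,s=1):
    im=capture(n)[:,:,::-1]
    if box: u0,v0,u1,v1=box; im=im[v0:v1,u0:u1]
    cv2.imwrite(f'pics/{name}.png',cv2.resize(im,None,fx=s,fy=s,interpolation=cv2.INTER_CUBIC))
E
python3 - <<'E'
from h import *
shot('top','t1',(210,150,410,310),4); shot('side','s1',(210,240,390,370),4)
for n in('side','top'):
    for r in silhouettes(n,'ball')[:1]:
        m=r['region'];im=capture(n)
        v,u=np.nonzero(m & (im.max(2)<45)); print(n,len(u),np.median(u),np.median(v))
E
```

```text
side 144 356.0 315.0
top 0 nan nan
  return _methods._mean(a, axis=axis, dtype=dtype,
  ret = ret.dtype.type(ret / rcount)
```

View pics/t1.png

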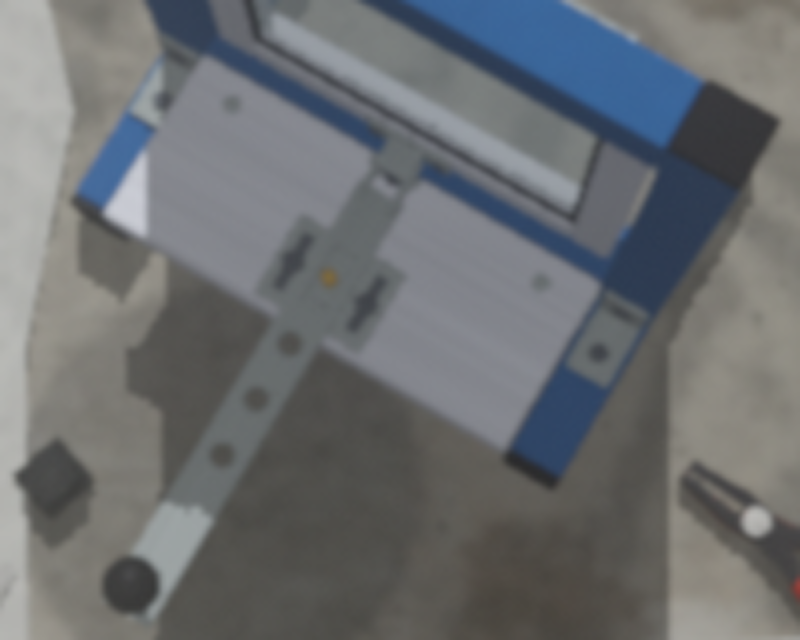

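View pics/s1.png

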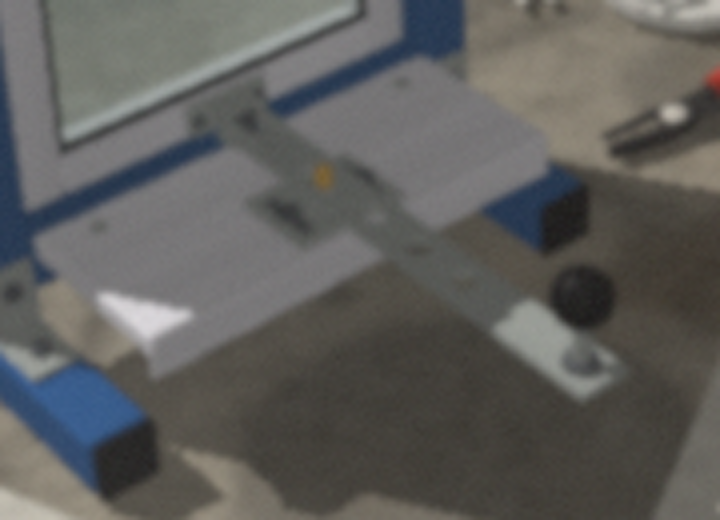

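Run:
```python
from h import *
f=lambda a:np.array([210+a[0]/4,150+a[1]/4]); g=lambda a:np.array([210+a[0]/4,240+a[1]/4])
b=tri(g((582,296)),f((131,585))); p=tri(g((324,176)),f((329,277)))
print('ball',b);print('pin',p)
zb=b[0][2]-.035
for q in [(291,343),(257,398),(222,455)]: print('hole',ray('top',f(q),zb))
for nm,s,t in [('sillcornerR',(545,140),(510,455)),('sillL',(152,355),(150,235)),('pliersx',(0,0),(0,0))][:2]: print(nm,tri(g(s),f(t)))
d=p[0]-b[0]; print('ang',np.degrees(np.arctan2(d[1],d[0])),np.hypot(*d[:2]))
e=ray('top',f((291,343)),zb)-ray('top',f((222,455)),zb);print('ang holes',np.degrees(np.arctan2(e[1],e[0])),np.hypot(*e[:2]))
a=tri(g((152,355)),f((150,235)))[0]-tri(g((545,140)),f((510,455)))[0]; print(np.degrees(np.arctan2(a[1],a[0])),np.linalg.norm(a))
```

```text
ball (array([ 0.47279092, -0.21078442,  0.12134969]), array([0.04569148, 0.00465301]), array([-0.01112034, -0.04938576]))
pin (array([ 0.6163665 , -0.2938014 ,  0.08819956]), array([-0.18187661, -0.03339418]), array([0.05833911, 0.21178318]))
hole [ 0.58589864 -0.27649529  0.08634969]
hole [ 0.56010706 -0.26129534  0.08634969]
hole [ 0.53359618 -0.24577938  0.08634969]
sillcornerR (array([ 0.53883999, -0.37823437,  0.06792137]), array([0.99815148, 0.11209163]), array([-0.28835409, -1.21561376]))
sillL (array([ 0.65174389, -0.20209519,  0.04894951]), array([3.64984909, 0.74607159]), array([-1.20492854, -3.89062861]))
ang -30.03697423247867 0.16584863025894628
ang holes -30.42463337966901 0.060654879903868274
57.340431818032 0.21007673124306378
```

The top view shows the ball at (243,296), the orange pin tip in the slot at (292,219), and the holes in line behind it. The side view shows the ball at (355,314). The bar axis lies at about -30° yaw. I'm moving above the ball first.

```bash
python3 -m creep '-15 0 28 0 -1;-15 0 28 0 -1;-15 0 28 0 -1;-15 0 28 0 -1;-15 0 28 0 -1;-15 0 28 0 -1;-15 0 28 0 -1;-15 0 28 0 -1;-15 0 28 0 -1;-15 0 28 0 -1;-15 0 28 0 -1;-15 0 28 0 -1;-15 0 28 0 -1;-15 0 28 0 -1' 40
python3 -m creep '0 0 0 6.7 -1;0 0 0 6.7 -1;0 0 0 6.7 -1;0 0 0 6.7 -1;0 0 0 6.7 -1;0 0 0 6.7 -1;0 0 0 6.7 -1;0 0 0 0 -1;0 0 0 0 -1'
python3 - <<'E'
from h import *
shot('top','t2',(160,100,480,340),2.5); shot('side','s2',(160,160,480,400),2.5)
print(read_state()['ee_pos'],read_state()['orientation'],read_state()['contact_force'])
E
```

```text
clock: 1.97
ee_pos: [0.4753, -0.2092, 0.2057]
orientation: [-90.0, -0.0, -73.0]
contact_force: [0.5, -0.2, -0.1]
gripper_width: 0.0941
clock: 2.72
ee_pos: [0.4743, -0.2105, 0.2055]
orientation: [-90.0, -0.0, -119.7]
contact_force: [0.3, -0.4, -0.3]
gripper_width: 0.094
[ 0.47429277 -0.21050427  0.20550187] [-8.99938976e+01 -1.25905120e-03 -1.19764396e+02] [-0.30560093 -0.11041807  0.43720844]
```

View pics/t2.png

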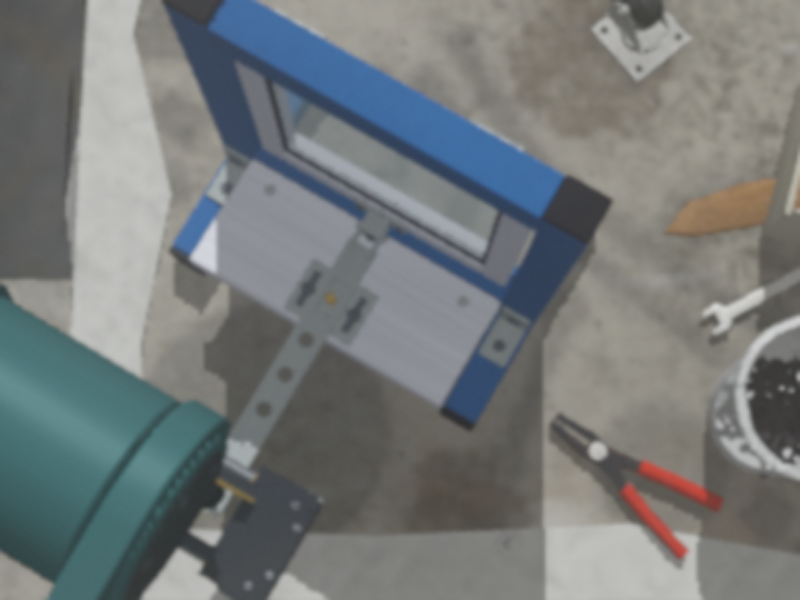

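View pics/s2.png

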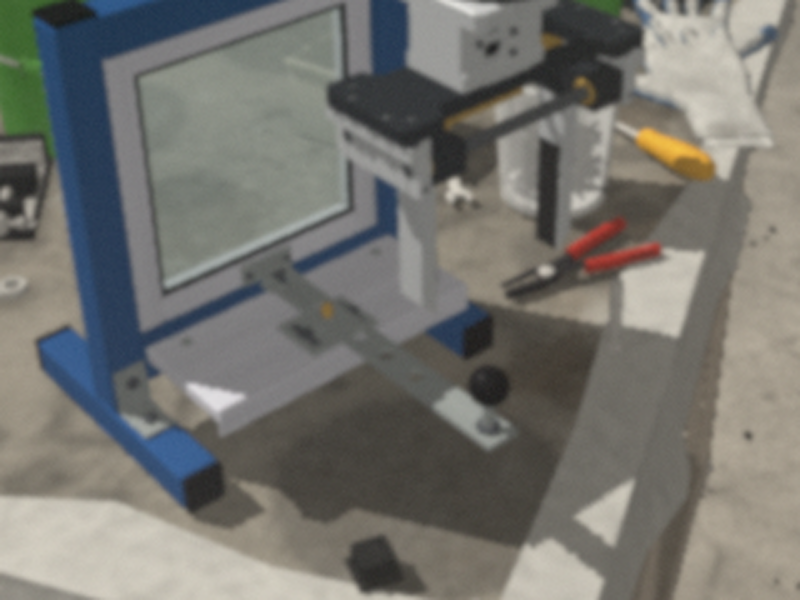

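The side view shows the open jaws above the ball at about (488,385) in the zoomed picture, well clear of it. In the top view the bar axis is unobstructed. Next I descend and close.

```bash
python3 -m creep '0 26 -0.5 0 -1;0 26 -0.5 0 -1;0 26 0 0 -1;0 15 0 0 -1;0 10 0 0 -1;0 0 0 0 -1;0 0 0 0 -1' 40
python3 - <<'E'
from h import *
shot('top','t3',(160,100,480,340),2.5); shot('side','s3',(260,200,420,360),4)
E
```

```text
clock: 3.4
ee_pos: [0.4735, -0.2101, 0.1027]
orientation: [-90.0, -0.0, -119.9]
contact_force: [0.7, 0.5, -0.3]
gripper_width: 0.094
```

View pics/s3.png

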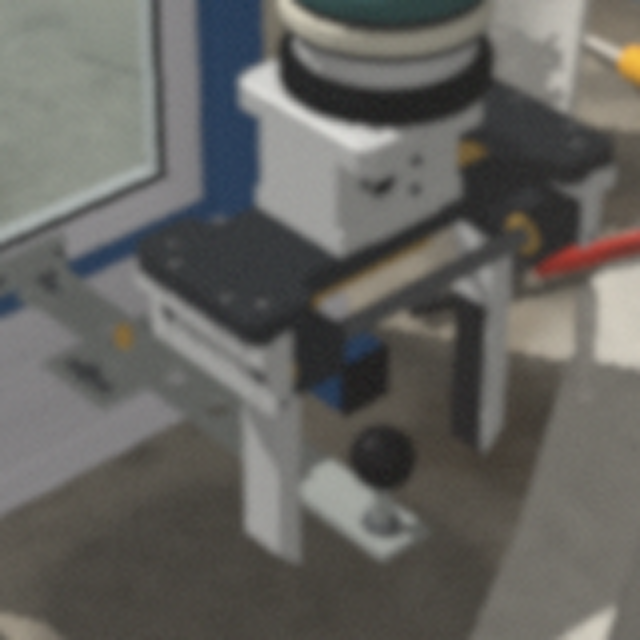

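The ball, at (382,457), sits midway between the two fingers and above their tips. I'm closing the gripper.

```bash
python3 -m creep '0 0 0 0 1;0 0 0 0 1;0 0 0 0 1;0 0 0 0 1;0 0 0 0 1;0 0 0 0 1;0 0 0 0 1;0 0 0 0 1' 40
python3 -c "
from station import *
s=read_state();print(s['ee_pos'],s['contact_force'],s['moment'],s['gripper_width'])"
```

```text
clock: 4.17
ee_pos: [0.4734, -0.21, 0.1024]
orientation: [-90.0, -0.0, -119.9]
contact_force: [0.0, 0.3, 0.1]
gripper_width: 0.0442
[ 0.4733919  -0.20999712  0.10244009] [0.01485813 0.31605698 0.09695939] [ 0.05165478 -0.02117061  0.02127705] 0.044206805227273105
```

```bash
python3 -m creep '0 0 0 0 1;0 0 0 0 1;0 0 0 0 1;0 0 0 0 1;0 0 0 0 1;0 0 0 0 1' 40
python3 -c "
from station import *
s=read_state();print(s['ee_pos'],s['contact_force'],s['moment'],s['gripper_width'])"
```

```text
clock: 4.67
ee_pos: [0.4734, -0.2101, 0.1025]
orientation: [-90.0, -0.0, -119.9]
contact_force: [-0.1, -1.2, 0.6]
gripper_width: 0.0241
[ 0.47335555 -0.21009411  0.10246055] [-0.12378588 -1.20517816  0.61155254] [0.04382767 0.08679038 0.00057062] 0.02407585923045447
```

```bash
python3 -m creep '0 -8 1.5 0 1;0 -8 1.8 0 1;0 -8 2.1 0 1;0 -8 2.5 0 1;0 -8 2.8 0 1;0 -8 3 0 1;0 0 0 0 1;0 0 0 0 1;0 0 0 0 1' 40
python3 - <<'E'
from h import *
s=read_state();print(s['ee_pos'],s['contact_force'],s['moment'],s['gripper_width'])
shot('top','t4',(210,150,410,310),4); shot('side','s4',(240,200,400,360),4)
E
```

```text
clock: 5.42
ee_pos: [0.4855, -0.2169, 0.1503]
orientation: [-90.0, -0.0, -119.9]
contact_force: [0.9, -0.5, -1.7]
gripper_width: 0.0242
[ 0.48552164 -0.21693447  0.15027445] [ 0.85882859 -0.51543228 -1.67212704] [ 0.04626355 -0.03182362 -0.00693302] 0.024190387067467598
```

View pics/s4.png

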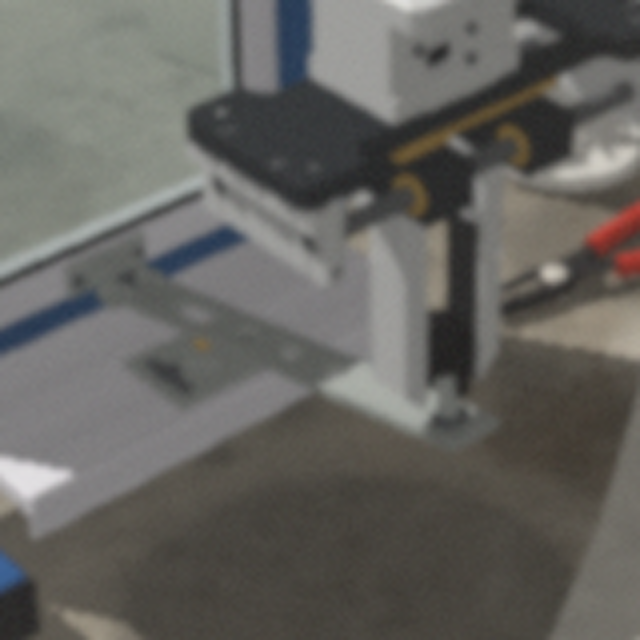

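View pics/t4.png

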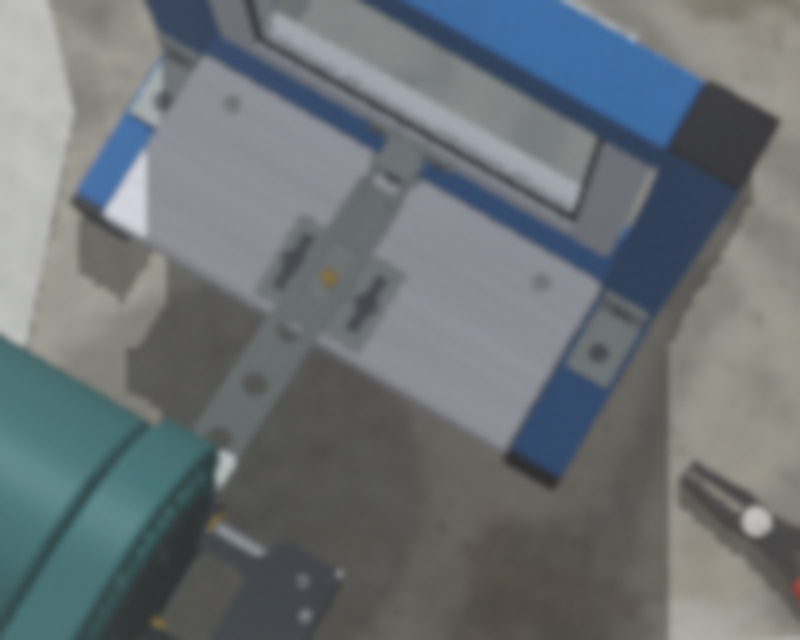

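Run:
```python
from h import *
f=lambda a:np.array([210+a[0]/4,150+a[1]/4]); g=lambda a:np.array([210+a[0]/4,240+a[1]/4])
u=np.array([np.cos(np.radians(-30.2)),np.sin(np.radians(-30.2)),0]);v=np.array([-u[1],u[0],0])
for zb in(.082,.0863):
    hs=[ray('top',f(q),zb) for q in [(291,343),(257,398),(222,455)]]
    piv=np.mean([h+u*d for h,d in zip(hs,(.095,.125,.155))],axis=0)
    for n,q in(('top',f((329,277))),('side',g((324,176)))):
        p=ray(n,q,zb+.008)-piv; print(zb,n,piv,p@u,p@v)
print(np.array(camera_info('top')['R']).T@-camera_info('top')['t'])
```

```text
0.082 top [ 0.66845161 -0.32370242  0.082     ] -0.06001729566437806 -0.00030426509480254495
0.082 side [ 0.66845161 -0.32370242  0.082     ] -0.062373149248854204 0.0009101966229011284
0.0863 top [ 0.66790793 -0.32406333  0.0863    ] -0.06032046995971249 -0.000307896887231223
0.0863 side [ 0.66790793 -0.32406333  0.0863    ] -0.06692085586813107 0.00495141269203921
[ 0.44190919 -0.33949247  1.01927548]
```

```bash
python3 -m creep '0 -4 1.7 0 1;0 -4 1.8 0 1;0 0 6 0 1;0 0 8 0 1;0 0 8 0 1;0 0 8 0 1;0 0 8 0 1;0 0 8 0 1;0 0 8 0 1;0 0 8 0 1;0 0 0 0 1;0 0 0 0 1;0 0 0 0 1' 40
python3 - <<'E'
from h import *
s=read_state();print(s['ee_pos'],s['contact_force'],s['moment'],s['gripper_width'])
shot('top','t5',(210,150,410,310),4); shot('side','s5',(240,200,400,360),4)
E
```

```text
clock: 6.6
ee_pos: [0.5428, -0.25, 0.1584]
orientation: [-89.9, -0.0, -119.9]
contact_force: [1.4, -1.3, -2.4]
gripper_width: 0.024
[ 0.54277066 -0.24997986  0.15840826] [ 1.36841686 -1.31052399 -2.38607886] [ 0.04956067 -0.04949618 -0.028626  ] 0.02398562052056138
```

View pics/s5.png

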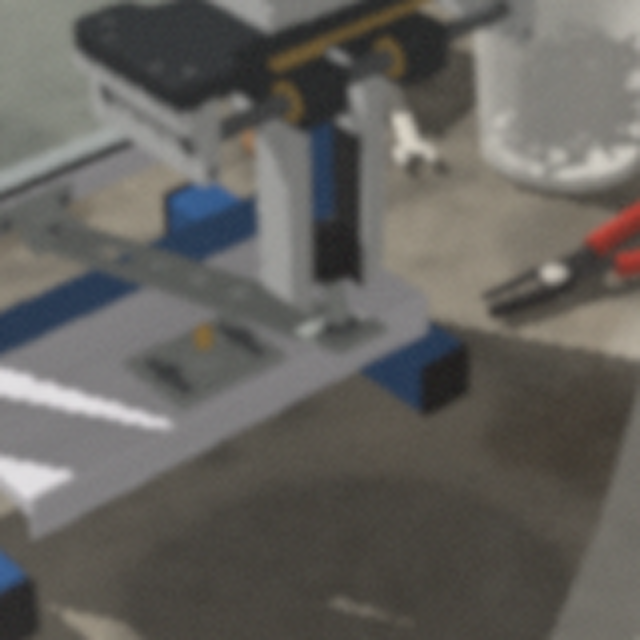

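View pics/t5.png

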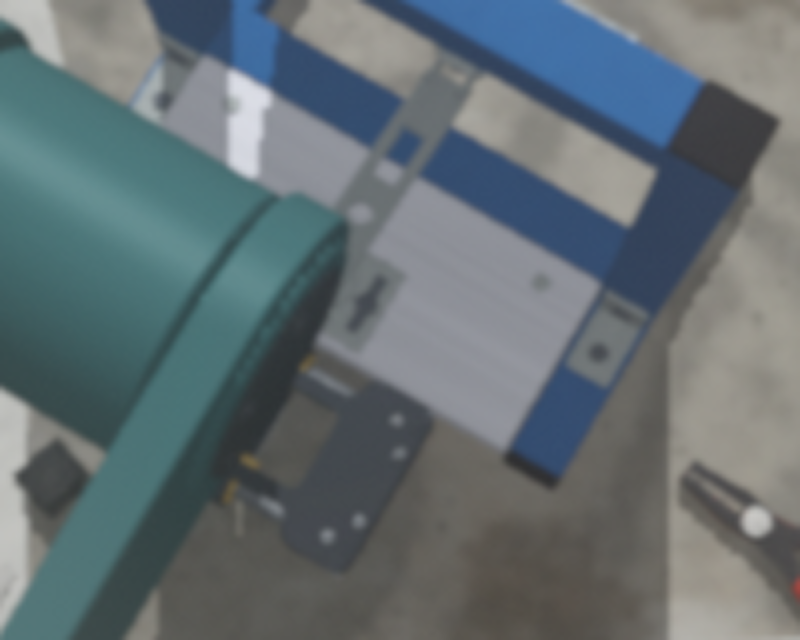

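The zoomed side view shows the vent open and the bar tilted up and clear of the pin, which is at (205,335). In the top view the slot is at about (398,160) and the first hole at about (360,213), which is consistent with about 64 mm of travel. I'm lowering along the arc to just above the pin tip.

```bash
python3 -m creep '0 5.5 -2.4 0 1;0 5.5 -2.2 0 1;0 5.5 -1.9 0 1;0 5.5 -1.7 0 1;0 5.5 -1.4 0 1;0 5.5 -1.1 0 1;0 0 0 0 1;0 0 0 0 1' 40
python3 - <<'E'
from h import *
s=read_state();print(s['ee_pos'],s['contact_force'],s['moment'],s['gripper_width'])
d=s['ee_pos']-[.4734,-.2101,.1025];print(d@[.8643,-.503,0]*1e3,d@[.503,.8643,0]*1e3,d[2])
shot('top','t6',(210,150,410,310),4); shot('side','s6',(220,220,340,320),6)
E
```

```text
clock: 7.37
ee_pos: [0.5319, -0.2435, 0.1249]
orientation: [-90.2, -0.0, -119.9]
contact_force: [-2.2, 0.8, -0.2]
gripper_width: 0.0241
[ 0.53185608 -0.24354765  0.12493433] [-2.15432177  0.77634676 -0.22020827] [ 0.25122365  0.43209742 -0.06929644] 0.024118594499904205
67.34775750967864 0.49460934123073186 0.02243433217065273
```

View pics/s6.png

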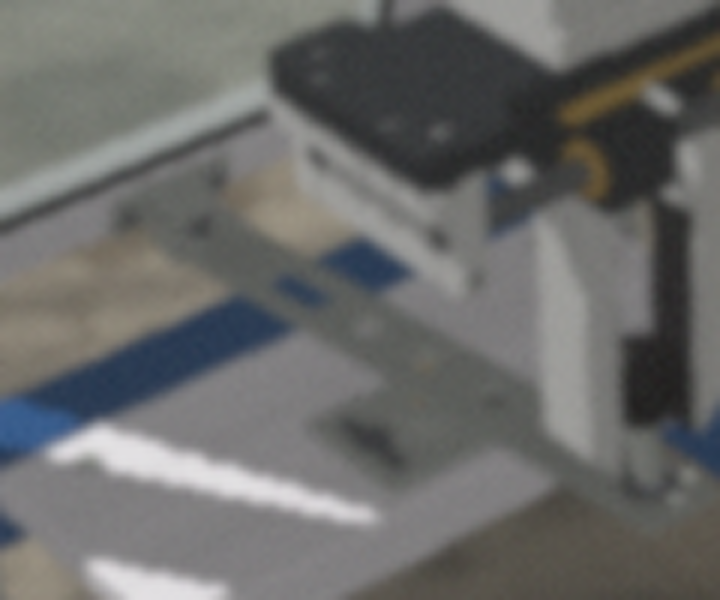

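View pics/t6.png

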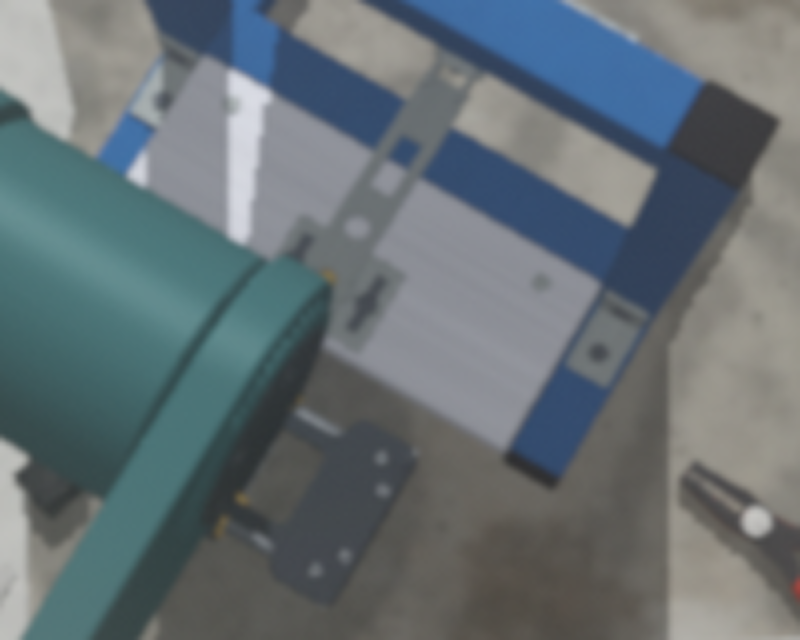

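Run:
```python
from h import *
for n,b in(('top',(270,185,320,225)),('side',(260,255,320,295))):
    im=np.mean([capture(n).astype(float) for _ in range(8)],axis=0)
    c=im[b[1]:b[3],b[0]:b[2],::-1]; c=np.clip((c-c.min())/(c.max()-c.min())*330,0,255).astype(np.uint8)
    cv2.imwrite(f'pics/{n}7.png',cv2.resize(c,None,fx=12,fy=12,interpolation=cv2.INTER_CUBIC))
```

```text
(no output)
```

View pics/top7.png

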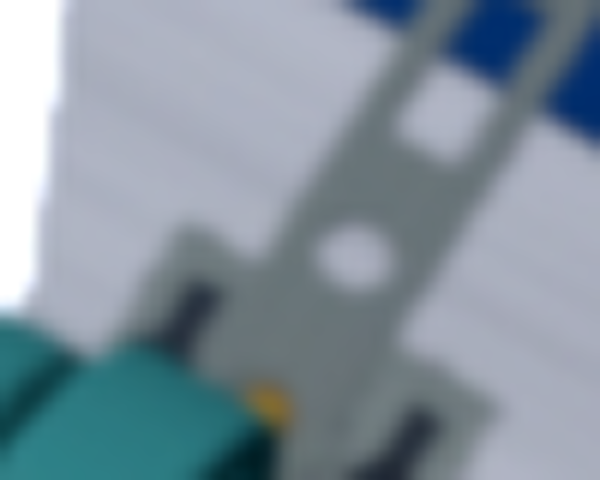

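View pics/side7.png

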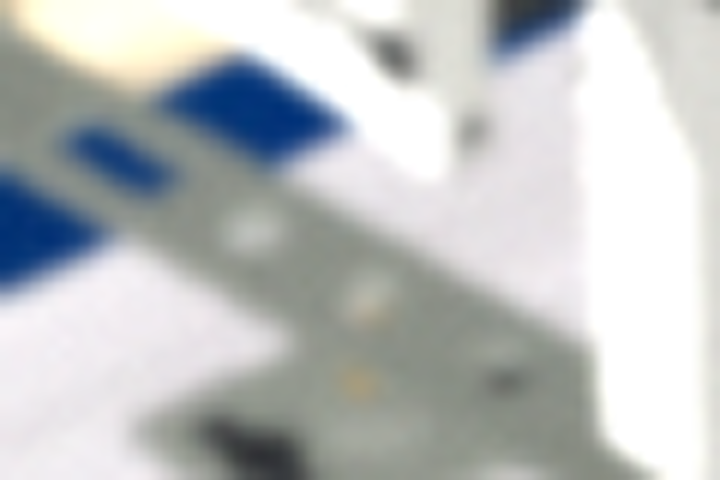

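The side picture shows the middle hole at about (370,295), with the pin just visible through it and under the near edge at (360,380). In the top view the pin at (268,408) is about 27 mm from the first hole at (355,258), where 30 mm is needed. The stay has to go about 3 mm further out.

```bash
python3 -m creep '0 0 2 0 1;0 0 2 0 1;0 0 0 0 1;0 0 0 0 1' 40
python3 - <<'E'
from h import *
s=read_state();print(s['ee_pos'],s['contact_force'],s['moment'],s['gripper_width'])
d=s['ee_pos']-[.4734,-.2101,.1025];print(d@[.8643,-.503,0]*1e3,d@[.503,.8643,0]*1e3,d[2])
for n,b in(('top',(270,185,320,225)),('side',(260,255,320,295))):
    im=np.mean([capture(n).astype(float) for _ in range(6)],axis=0)
    c=im[b[1]:b[3],b[0]:b[2],::-1]; c=np.clip((c-c.min())/(c.max()-c.min())*330,0,255).astype(np.uint8)
    cv2.imwrite(f'pics/{n}8.png',cv2.resize(c,None,fx=12,fy=12,interpolation=cv2.INTER_CUBIC))
E
```

```text
clock: 8.6
ee_pos: [0.5368, -0.2465, 0.1255]
orientation: [-89.9, -0.0, -119.9]
contact_force: [-2.0, 0.4, -0.7]
gripper_width: 0.0243
[ 0.5367611  -0.24648805  0.12552236] [-1.98404624  0.36867503 -0.66187767] [0.21380358 0.17947287 0.03422739] 0.02430814726062304
73.06618986640824 0.42044084968751566 0.02302236458976896
```

View pics/top8.png

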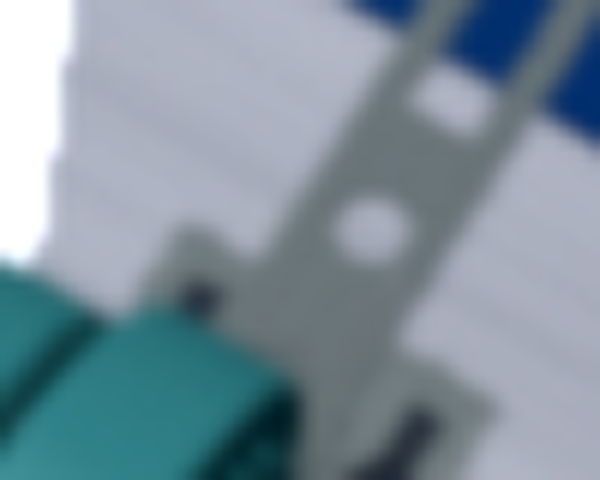

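View pics/side8.png

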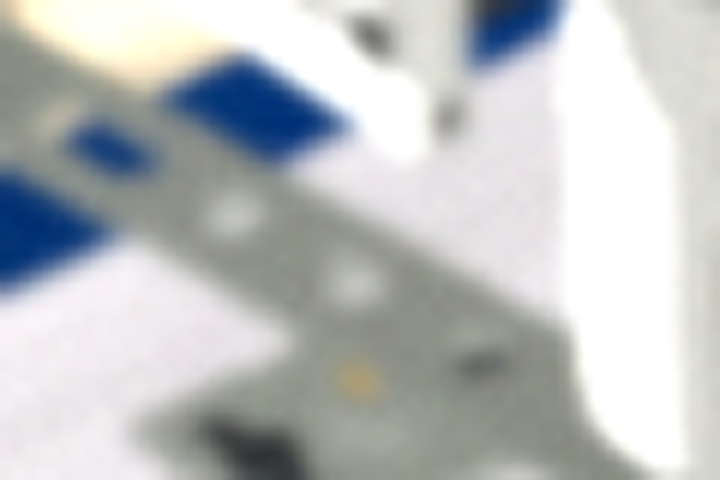

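Run:
```python
from h import *
u=np.array([.8643,-.503,0]);v=np.array([.503,.8643,0])
S=lambda a:np.array([260+a[0]/12,255+a[1]/12]);T=lambda a:np.array([270+a[0]/12,185+a[1]/12])
zb=.081
pt=ray('top',[292.25,219.25],zb+.008);ps=ray('side',[291.1,283.9],zb+.006)
print('pin top',pt@u,pt@v,'side',ps@u,ps@v)
for nm,t95,s95,s125,th in(('prev',(355,258),(250,230),(370,295),5.6),('now',(372,230),(232,215),(353,282),5.7)):
    z=lambda d:zb-.002+d*np.sin(np.radians(th))+.002
    a=ray('top',T(t95),z(.095)); b=ray('side',S(s95),z(.095)); c=ray('side',S(s125),z(.125))
    k=.03*np.cos(np.radians(th))
    print(nm,'h125 from top95',a@u-k,a@v,'side95',b@u-k,b@v,'side125',c@u,c@v)
```

```text
pin top 0.6806846064524525 0.05628967274048985 side 0.6816861081838836 0.054641706890263035
prev h125 from top95 0.6782602828217141 0.05684224856173913 side95 0.6840338129033632 0.05305869707274247 side125 0.6853050637369933 0.05211591812761208
now h125 from top95 0.6833826771359456 0.056833735044355294 side95 0.6888024383387962 0.05288168927453554 side125 0.6893354745239919 0.052174640441097805
```

```bash
python3 -m creep '0 0 -1 0 1;0 0 -1 0 1;0 0 -1 0 1;0 0 0 0 1;0 0 0 0 1;0 0 0 0 1' 40
cat > st.py <<'E'
from h import *
s=read_state();print(s['contact_force'].round(2),s['moment'].round(2),s['gripper_width'].round(4))
d=s['ee_pos']-[.4734,-.2101,.1025];print(d@[.8643,-.503,0]*1e3,d@[.503,.8643,0]*1e3,d[2]*1e3)
E
python3 st.py
```

```text
clock: 9.7
ee_pos: [0.5335, -0.2446, 0.1255]
orientation: [-90.0, -0.0, -119.9]
contact_force: [0.4, -0.6, -0.4]
gripper_width: 0.0244Traceback (most recent call last):
  File "st.py", line 2, in <module>
    s=read_state();print(s['contact_force'].round(2),s['moment'].round(2),s['gripper_width'].round(4))
                                                                          ^^^^^^^^^^^^^^^^^^^^^^^^
AttributeError: 'float' object has no attribute 'round'
```

```bash
sed -i "s/,s\['gripper_width'\].round(4)/,round(s['gripper_width'],4)/" st.py
python3 -m creep '0 2 -0.5 0 1;0 2 -0.5 0 1;0 0 0 0 1' 40; python3 st.py
python3 -m creep '0 1.5 -0.3 0 1;0 1.5 -0.3 0 1;0 0 0 0 1' 40; python3 st.py
```

```text
clock: 9.95
ee_pos: [0.5324, -0.244, 0.1208]
orientation: [-90.1, -0.0, -119.9]
contact_force: [-0.2, 0.0, -1.1]
gripper_width: 0.0244
[-0.17  0.02 -1.06] [-0.05 -0.04 -0.03] 0.0244
68.05398891208831 0.4326989184955214 18.280699925933355
clock: 10.2
ee_pos: [0.5319, -0.2436, 0.118]
orientation: [-90.1, -0.0, -119.9]
contact_force: [-0.6, 0.6, -0.6]
gripper_width: 0.0242
[-0.56  0.58 -0.62] [ 0.1   0.07 -0.06] 0.0242
67.3874430743803 0.4316610852446601 15.48228242649237
```

```bash
python3 -m creep '0 1.5 -0.3 0 1;0 1.5 -0.3 0 1;0 0 0 0 1' 40; python3 st.py
python3 -m creep '0 1.5 -0.3 0 1;0 1.5 -0.3 0 1;0 0 0 0 1' 40; python3 st.py
```

```text
clock: 10.45
ee_pos: [0.5313, -0.2433, 0.115]
orientation: [-90.1, -0.0, -119.9]
contact_force: [-2.9, 1.0, 0.9]
gripper_width: 0.024
[-2.94  0.96  0.85] [ 0.17  0.26 -0.04] 0.024
66.72424699975032 0.44071926466602784 12.533191828797975
clock: 10.7
ee_pos: [0.5309, -0.243, 0.112]
orientation: [-90.1, 0.0, -119.9]
contact_force: [-2.3, 1.1, 0.2]
gripper_width: 0.0242
[-2.27  1.13  0.2 ] [ 0.23  0.29 -0.01] 0.0242
66.26267674022543 0.5273215349599483 9.47644465914206
```

```bash
cat > look.py <<'E'
import sys
from h import *
for n,b in(('top',(270,185,320,225)),('side',(260,255,320,295))):
    im=np.mean([capture(n).astype(float) for _ in range(6)],axis=0)
    c=im[b[1]:b[3],b[0]:b[2],::-1]; c=np.clip((c-c.min())/(c.max()-c.min())*330,0,255).astype(np.uint8)
    cv2.imwrite(f'pics/{n}{sys.argv[1]}.png',cv2.resize(c,None,fx=12,fy=12,interpolation=cv2.INTER_CUBIC))
E
python3 look.py 9
```

```text
(no output)
```

View pics/side9.png

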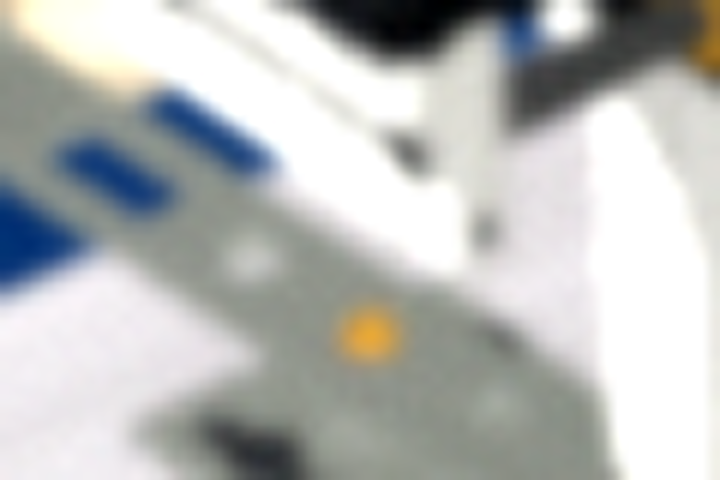

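View pics/top9.png

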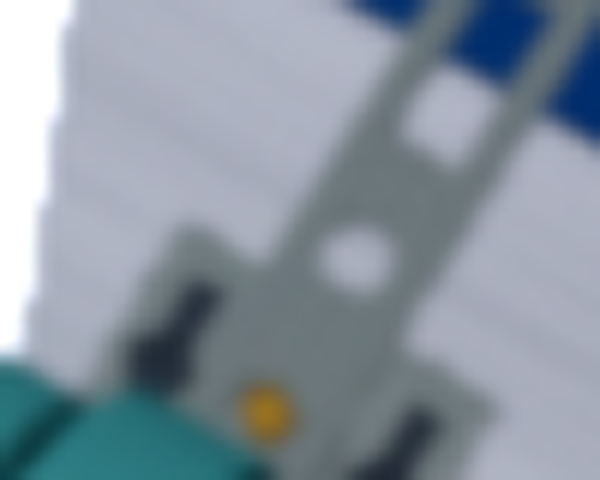

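The side view shows the orange pin tip standing in the middle hole at (370,333), between the first hole (250,262) and the last (495,405). I continue down gently.

```bash
python3 -m creep '0 1.5 -0.2 0 1;0 1.5 -0.2 0 1;0 0 0 0 1' 40; python3 st.py
python3 -m creep '0 1.5 -0.2 0 1;0 1.5 -0.2 0 1;0 0 0 0 1' 40; python3 st.py
```

```text
clock: 11.55
ee_pos: [0.5309, -0.2431, 0.1091]
orientation: [-90.0, -0.0, -119.9]
contact_force: [-1.4, 0.7, -0.4]
gripper_width: 0.0244
[-1.45  0.66 -0.43] [0.24 0.21 0.01] 0.0244
66.32619736725404 0.4167134925707167 6.551090362604622
clock: 11.8
ee_pos: [0.5306, -0.2429, 0.1061]
orientation: [-90.0, -0.0, -119.9]
contact_force: [-1.6, 1.3, -0.9]
gripper_width: 0.0241
[-1.6  1.3 -0.9] [ 0.16  0.21 -0.04] 0.0241
65.88639511085749 0.41216198895457906 3.5579479032115113
```

```bash
python3 -m creep '0 1 -0.1 0 1;0 1 -0.1 0 1;0 0 0 0 1' 40; python3 st.py
python3 -m creep '0 0.7 0 0 1;0 0.7 0 0 1;0 0 0 0 1' 40; python3 st.py; python3 look.py 10
```

```text
clock: 12.05
ee_pos: [0.5305, -0.2428, 0.1049]
orientation: [-90.0, -0.0, -119.9]
contact_force: [-2.7, 2.3, 0.9]
gripper_width: 0.0242
[-2.67  2.29  0.85] [ 0.3   0.44 -0.06] 0.0242
65.75775591274814 0.43195079256723334 2.444397800038342
clock: 12.3
ee_pos: [0.5305, -0.2428, 0.1047]
orientation: [-89.9, -0.0, -119.9]
contact_force: [-4.9, 2.7, 5.7]
gripper_width: 0.0239
[-4.95  2.72  5.74] [ 0.49  0.72 -0.03] 0.0239
65.76784820430157 0.4444428282585726 2.24839304926526
```

View pics/side10.png

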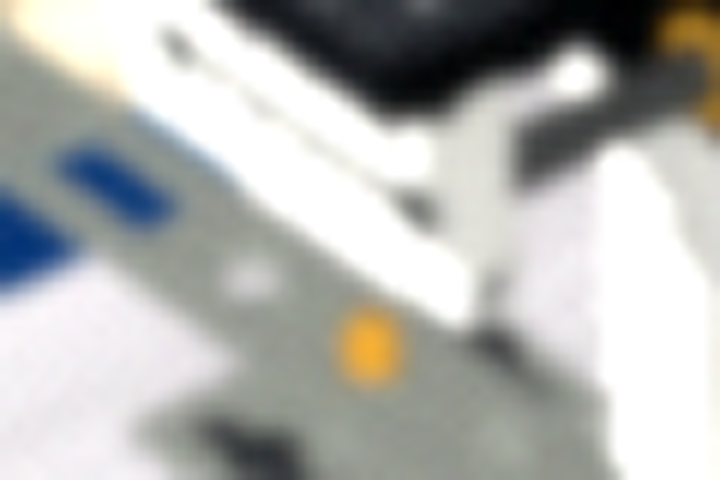

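The pin stands proud in the hole at (370,348), and an upward force has started at the expected collar height, so the bar is on the collar. I relieve the force slightly, then open and retreat.

```bash
python3 -m creep '0 -0.7 0 0 1;0 0 0 0 1;0 0 0 0 -1;0 0 0 0 -1;0 0 0 0 -1;0 0 0 0 -1;0 0 0 0 -1;0 0 0 0 -1;0 0 0 0 -1;0 0 0 0 -1;0 0 0 0 -1;0 0 0 0 -1'; python3 st.py; python3 look.py 11
```

```text
clock: 13.9
ee_pos: [0.5304, -0.2428, 0.1038]
orientation: [-90.0, -0.0, -119.9]
contact_force: [0.4, -0.2, -0.8]
gripper_width: 0.0873
[ 0.43 -0.2  -0.85] [ 0.04  0.05 -0.05] 0.0873
65.71618292963285 0.41868464661589666 1.2956355433528381
```

View pics/side11.png

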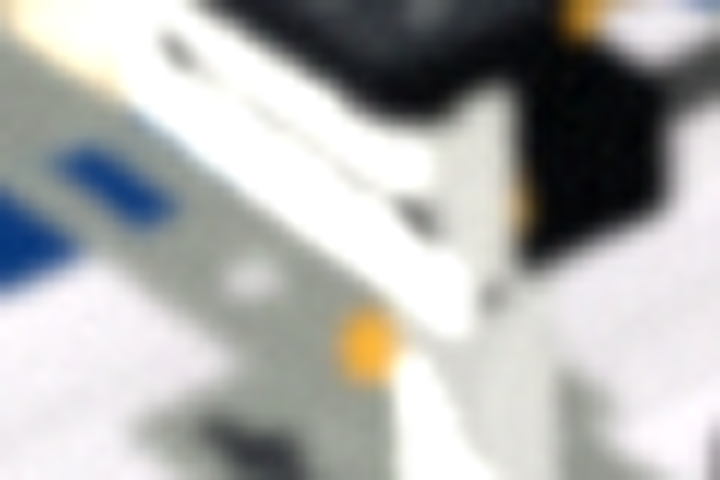

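```bash
python3 -m creep '0 0 0 0 -1;0 -5 0 0 -1;0 -15 0 0 -1;0 -25 0 0 -1;0 -30 0 0 -1;0 -30 0 0 -1;0 -10 -15 0 -1;0 0 -30 0 -1;0 0 -35 0 -1;0 0 -35 0 -1;0 0 -35 0 -1;0 0 -20 0 -1;0 0 0 0 -1;0 0 0 0 -1;0 0 0 0 -1'
python3 st.py; python3 look.py 12
python3 - <<'E'
from h import *
shot('top','t12',(160,100,480,340),2.5); shot('side','s12',(160,160,480,400),2.5)
E
```

```text
clock: 15.75
ee_pos: [0.3837, -0.1585, 0.2193]
orientation: [-89.9, -0.0, -119.9]
contact_force: [-0.0, 0.2, -0.8]
gripper_width: 0.0943
[-0.04  0.21 -0.83] [ 0.1  -0.01  0.02] 0.0943
-103.44892887249694 -0.49691471982954677 116.75763702383084
```

View pics/side12.png

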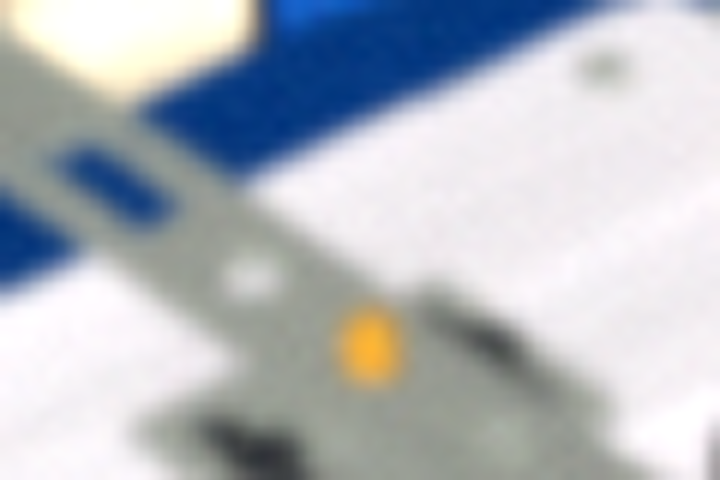

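View pics/s12.png

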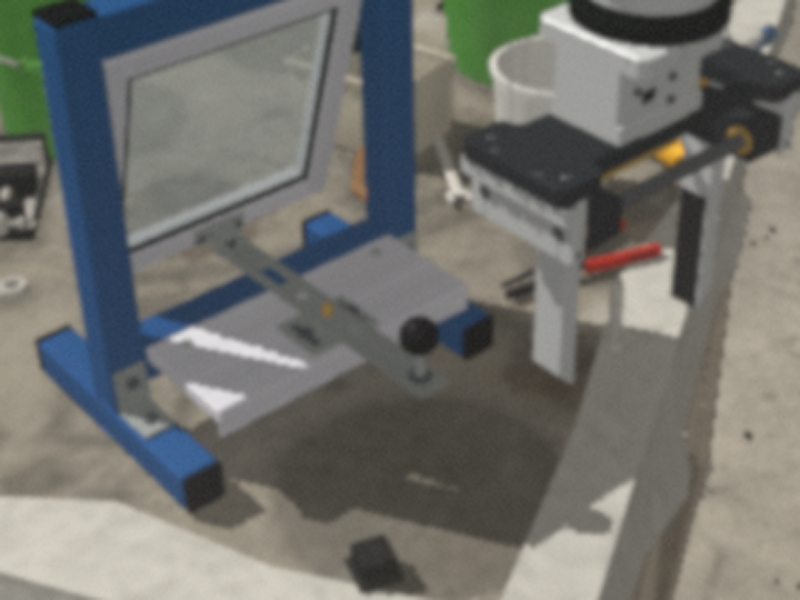

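View pics/t12.png

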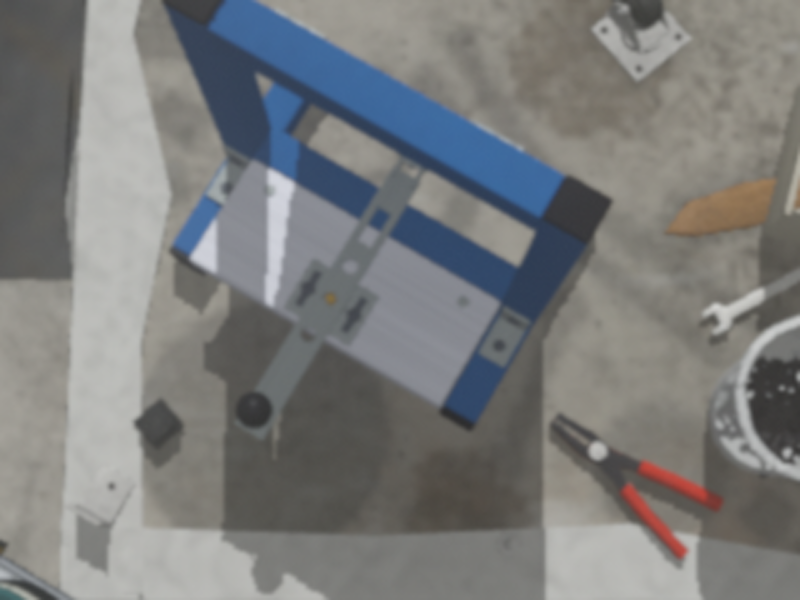

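The top view shows the pin at (330,297) in the middle hole, with one hole on each side at (350,267) and (308,335). The vent is half open, the gripper is clear, and the pliers, end cap and bracket look unmoved. I'm handing in.

```bash
python3 -c "
from station import *
print(hand_in())"
```

```text
the job is handed in; nothing more can be done
None
```

The stay's middle hole is over the pin and down on its collar, the vent is half open, and I handed the job in at about 16 s of the 61 s allowed.

**What I did:** I gripped the ball from above and lifted the stay off the pin, then pushed the vent out about 65 mm. I corrected the position by a few millimetres from the two pictures. Then I lowered the stay in small steps until it touched down, with about 6 N measured at the wrist, eased off and let go. The arm then backed well clear.

**Last checks:**
- **Hole on the pin:** both cameras show the pin standing in the middle hole, with one round hole on either side of it.
- **Vent:** it looks half open. I did not measure its angle, but about 65 mm of travel puts it at roughly 0.31 rad.
- **Bar on the collar:** the bar touched down with the ball about 2 mm higher than when shut. That fits the pivot sitting about 2 mm lower with the vent open, and the pin stood clearly above the bar.
- **Tools and parts:** the pliers, end cap and bracket look unmoved. I could not make out the hex bolt in any picture, so its place is unchecked. I felt no unexpected contact.

**What disagreed:** before the drop, the two cameras differed by about 2 mm on how far the hole was from the pin. I aimed between them, and the pin went in without catching.

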